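Stack the pearl-grading sieves on their stand

TASK

Build the pearl-grading sieve set on the walnut stand, one piece after another from the bottom up: the steel pan, then the blue, the green and the red sieve, and the brass cover last, each fully seated in the piece below and let go before the next. Set the pieces down gently without dropping them, and leave the pearl dish, the bead jar and the ring box where they are.

Things in the scene. Friction and masses are not known exactly. Their poses are not given: they have to be found in the camera images.
- pan: Plain dark grey steel pan, no holes. Round, 26 mm tall: foot 46 mm wide, 5 mm high (42 mm at its underside), then a straight 56 mm wide wall up to an open mouth 50 mm wide, 16 mm deep. The next piece's foot fits in this mouth; its origin is then 21 mm above this one's. Loose, upright, 80 g. Origin: centre of underside, z up. In the stand it sits 19 mm above the stand's origin.
- sieve_blue: The fine sieve: blue wall, steel floor with many tiny dark holes. Round, 26 mm tall: foot 46 mm wide, 5 mm high (42 mm at its underside), then a straight 56 mm wide wall up to an open mouth 50 mm wide, 16 mm deep. The next piece's foot fits in this mouth; its origin is then 21 mm above this one's. Loose, upright, 80 g. Origin: centre of underside, z up.
- sieve_green: The medium sieve: green wall, steel floor with middle-sized dark holes. Round, 26 mm tall: foot 46 mm wide, 5 mm high (42 mm at its underside), then a straight 56 mm wide wall up to an open mouth 50 mm wide, 16 mm deep. The next piece's foot fits in this mouth; its origin is then 21 mm above this one's. Loose, upright, 80 g. Origin: centre of underside, z up.
- sieve_red: The coarse sieve: red wall, steel floor with a few large dark holes. Round, 26 mm tall: foot 46 mm wide, 5 mm high (42 mm at its underside), then a straight 56 mm wide wall up to an open mouth 50 mm wide, 16 mm deep. The next piece's foot fits in this mouth; its origin is then 21 mm above this one's. Loose, upright, 80 g. Origin: centre of underside, z up.
- cover: Cover: brass disc 56 mm wide (5 to 11 mm above the origin), beneath it the same 46 mm wide foot, on top an upright round black knob (18 mm wide from 17 to 29 mm above the origin, narrower below; top at 31 mm). Loose, 70 g. Origin: centre of the underside of its foot, z up.
- stand_walnut: Dark brown walnut round stand, fixed: base disc 84 mm wide, 10 mm high, then a neck 56 mm wide with a socket in its top (mouth 50 mm wide, 8 mm deep, rim top 24 mm above the origin). Origin: centre of underside, z up.
- stand_purple: Purple glazed round stand, fixed: base disc 84 mm wide, 10 mm high, then a neck 56 mm wide with a socket in its top (mouth 50 mm wide, 8 mm deep, rim top 24 mm above the origin). Origin: centre of underside, z up. It belongs to another set and stays empty.
- pearl_dish: Bystander: small terracotta-orange dish with pearls in it, 70 mm wide at the rim, 22 mm tall, loose. Origin: centre of its underside. All things listed stand in two loose rows, in any order, on a fixed marble slab whose top is 12 mm above the work surface; neighbours are at least 110 mm apart, centre to centre.
- bead_jar: Bystander: amber glass jar with an orange cap, 44 mm wide, 55 mm tall, loose. Origin: centre of its underside.
- ring_box: Bystander: closed dark-blue ring box, 50 x 50 mm, 39 mm tall, loose. Origin: centre of its underside.

How it is judged:
By the outcome, as a careful person would: the job done as asked, in the order asked, and still so for the second after the job is handed in, with the robot touching nothing.
It also fails if it takes over 136 s, if anything falls off the work surface, if the arm or the gripper's body presses on something with over 40 N, if the wrist force passes 120 N, or if a joint passes its speed limit or range.

ROBOT

A 6-joint arm with a two-finger parallel gripper is mounted at the origin on the work surface. World frame = base frame: x ahead of the robot, y to its left, z up, the work surface at z = 0. Lengths are in m, angles in degrees, forces in N, time in s.
With the tool pointing down it reaches from about 0.375 to 0.9 m from the base axis. Payload 3.1 kg.
Tool frame: the origin (TCP) lies on the centre line of the jaws, within the pads' length; the fingertips stand 17 mm ahead of it and the grasp point (between the pads) lies 2 mm behind it; z points along the fingers, y is the line along which they close (so a half turn about z gives the same grasp; the last joint's range is limited). The gripper opens to 87 mm and grips with 3 to 60 N. Pads are 19 mm wide; open, the fingers measure 117 mm over their backs; the gripper's body (75 mm by 190 mm) begins 51 mm behind the grasp point.
Start: joints at [61.45, 30.224, 82.088, -0, 67.689, -10.227], TCP at [0.196, 0.593, 0.24] pointing down, gripper open.
Joint ranges: [-176.69, 176.69], [-43.24, 126.21], [12.49, 139.97], [-82, 262], [0, 151.66], [-163.58, 163.58]. Speed limits (degrees/s): [159.86, 159.86, 180, 180, 180, 180].

INTERFACE

Orientations are given as a 3x3 rotation matrix whose columns are the frame's x, y, z axes.
In Python, from rig import bot, imaging, finder gives the robot as it stands. The module is installed in compiled form; this text tells all that it offers.
- The arm moves only by the tool play_rows, never from a script. Its argument "motion" is a list that holds one entry, the list of rows, each a list of 6 numbers: the shift along the tool's x, y, z in m, then the turn, a rotation vector about the tool's x, y, z in degrees. In form: [[[dx, dy, dz, wx, wy, wz], ...]]. A call has 1 to 8 rows; each row is the pose to reach, as a shift and turn from the pose commanded when the call began, along the tool's axes at that moment; what a row does not reach only later rows make up. A row lasts 1/12 s, in which the tool goes at most 41.7 mm and 7.16 degrees, less where a joint would pass 70% of its speed; a pose out of reach is approached as far as the arm can. A call with a gripper value outside its range is refused whole. "fingers" is the finger opening in m, from 0 to 0.087, set as the call begins (left out, the last holds). The fingers move at their own pace and stop on an object; the grip force is fixed at half the most. Time passes only in rows, so rows that repeat a pose let the fingers close. It gives the time, the measured TCP pose, the force, the opening and the grip force at its end, in the units of the state.
- bot.read_state(): the state, without advancing time (a new reading comes with each control period).
- imaging.capture(name): name is "side" or "top" or "wrist"; returns a dict with "frame" (384x512x3 uint8, red, green, blue), "camera_matrix" (3x3 intrinsics, pixels), "k1" (the pictures are not rectified: a ray, as slopes to the right and down, at radius r is drawn at 1 + k1 r^2 times it, then the intrinsics apply), "R" (3x3) and "t" (3): a world point X has camera coordinates R X + t. Camera axes: x right, y down, z forward; pixel columns grow to the right and rows downward; lengths in m; the calibration is good to about 2 mm. A picture is of the moment at which its call begins. There is no depth.
- bot.hand_in(): hands the job in; it is judged then, once.
Trained networks look in the newest picture that a camera, given by its name, has taken for a name from the list of things; names that differ only in an ending like _2 or _b are one class to them, and where a whole thing is asked for, a point or a joint stands for the part that bears it (a point fixed in the world has none). Each returns a list of dicts, best first, with "confidence" (0 to 1); they miss things now and then, are a little off and sometimes report something else, mostly with a low value. They report only what shows in the picture. A call takes as long as a camera call.
- finder.recognise(camera, name): "at" ([x, y, z] in m, in world coordinates, good to about 4 mm: the middle of the surface that is visible of it).
- finder.outline_of(camera, name): "pixels" (384x512 bool, what is visible of it).
The state is a dict: "time_s": time; "joint_positions": joint angles; "qvel": joint speeds; "tau": joint torques, N m; "position": TCP position; "tcp_rot": TCP orientation; "force": force on the tool from outside, world axes, zero at the start; "moment": the same for the moment, N m; "opening": opening from 0.0 (shut) to 1.0 (fully open); "grasp_force": force on a finger pad.
Only numpy, scipy, OpenCV 4.12 (cv2) and the standard library are available. Lean on these libraries where they do the work, as an engineer would, in place of code of your own. Each camera call takes 0.05 s, during which the arm holds its last target. There are 200 camera calls.

## Working session

There is one attempt and no reset: what is moved stays moved. The work goes in short steps, Python scripts to look and compute and a tool call to move; the robot and the scene stay as the last step left them, time stands still between calls to the robot, and variables do not carry over. Pictures are saved under pics/ and viewed, at most 14 in all, crops included, and the job is handed in when it is done.

Besides the shell and the picture viewer there is one more tool, called after "Call:" as name(argument=value, ...) on one line, values as JSON. play_rows: Moves the arm, as the interface text tells. Its arguments: {"type":"object","properties":{"motion":{"type":"array"},"fingers":{"type":"number"}},"required":["motion"]}

```bash
mkdir -p pics
python3 - <<'E'
from rig import bot, imaging, finder
import cv2, numpy as np
s=bot.read_state(); print({k:np.round(v,3).tolist() for k,v in s.items()})
for c in ("top","side"):
    d=imaging.capture(c); cv2.imwrite(f"pics/{c}0.png",d["frame"][:,:,::-1])
    print(c,d["camera_matrix"].tolist(),d["k1"],np.round(d["R"],4).tolist(),np.round(d["t"],4).tolist())
    for n in "pan sieve_blue sieve_green sieve_red cover stand_walnut stand_purple pearl_dish bead_jar ring_box".split():
        print(n,[(np.round(r["at"],4).tolist(),round(r["confidence"],2)) for r in finder.recognise(c,n)[:3]])
E
```

```text
{'time_s': 0.0, 'joint_positions': [61.451, 30.277, 82.157, 0.001, 67.688, -10.227], 'qvel': [-0.017, 0.039, 0.025, 0.12, 0.034, 0.102], 'tau': [-0.001, -44.005, -17.659, 0.063, 0.058, -0.0], 'position': [0.196, 0.593, 0.239], 'tcp_rot': [[-0.949, 0.314, -0.001], [0.314, 0.949, -0.002], [0.0, -0.002, -1.0]], 'force': [0.144, -0.481, 0.099], 'moment': [-0.002, 0.03, -0.057], 'grasp_force': 0.0, 'opening': 0.998}
top [[495.4437009620776, 0.0, 257.8113929776883], [0.0, 495.4437009620776, 193.16603350967102], [0.0, 0.0, 1.0]] -0.16865832880924056 [[-0.0209, -0.9997, -0.0129], [-0.9855, 0.0228, -0.1683], [0.1686, 0.0092, -0.9856]] [0.0262, 0.5449, 1.2468]
pan [([0.4506, 0.2879, 0.0184], 0.78)]
sieve_blue [([0.4599, -0.3042, 0.0204], 0.59)]
sieve_green [([0.6221, 0.2888, 0.0192], 0.92)]
sieve_red [([0.4485, -0.1444, 0.0219], 0.59)]
cover [([0.618, 0.1614, 0.025], 0.72)]
stand_walnut [([0.6252, -0.1412, 0.0207], 0.6)]
stand_purple [([0.6006, -0.3144, 0.0205], 0.74)]
pearl_dish [([0.602, 0.0007, 0.0298], 0.9)]
bead_jar [([0.4553, 0.1419, 0.0639], 0.58)]
ring_box [([0.4711, 0.0006, 0.0478], 0.61)]
side [[374.1922002965514, 0.0, 256.467569764728], [0.0, 374.1922002965514, 190.05217933797843], [0.0, 0.0, 1.0]] -0.11127560084579004 [[-0.8436, -0.537, 0.0055], [-0.4211, 0.6549, -0.6275], [0.3334, -0.5317, -0.7786]] [0.4627, 0.2491, 0.6509]
pan [([0.4541, 0.2854, 0.0213], 0.97)]
sieve_blue [([0.4611, -0.309, 0.0265], 0.58)]
sieve_green [([0.6235, 0.2892, 0.0247], 0.91)]
sieve_red [([0.4463, -0.1517, 0.021], 0.61)]
cover [([0.6154, 0.1656, 0.0233], 0.94)]
stand_walnut [([0.6175, -0.1332, 0.0221], 0.67), ([0.6224, 0.2919, 0.025], 0.19)]
stand_purple [([0.6039, -0.3059, 0.0281], 0.55)]
pearl_dish [([0.5996, -0.0018, 0.0295], 0.95), ([0.4502, 0.2845, 0.0185], 0.72)]
bead_jar [([0.456, 0.1465, 0.0672], 0.73)]
ring_box [([0.4684, 0.0161, 0.053], 0.95)]
```

View pics/top0.png

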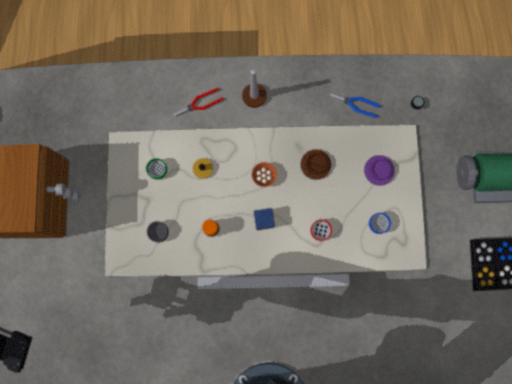

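View pics/side0.png

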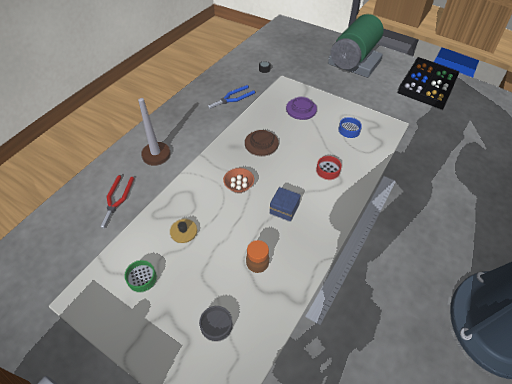

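The top view matches the networks: pan at (158,231), green (157,168), cover (203,168), walnut stand (316,163), purple (379,170), blue (380,223), red (321,230). The side view agrees: walnut (262,142), pan (216,322), cover (183,231).

I'll check the wrist camera's mounting and work out the first move.

```bash
cat > h.py <<'E'
from rig import bot, imaging, finder
import numpy as np, cv2
from scipy.optimize import least_squares
def project(d,X):
    c=np.atleast_2d(X)@np.array(d["R"]).T+d["t"]; s=c[:,:2]/c[:,2:]
    s=s*(1+d["k1"]*(s**2).sum(1,keepdims=True)); K=np.array(d["camera_matrix"])
    return s*[K[0,0],K[1,1]]+K[:2,2]
def toplane(d,px,z):
    K=np.array(d["camera_matrix"]); p=(np.atleast_2d(px)-K[:2,2])/[K[0,0],K[1,1]]; s=p.copy()
    for _ in range(20): s=p/(1+d["k1"]*(s**2).sum(1,keepdims=True))
    r=np.c_[s,np.ones(len(s))]@np.array(d["R"]); o=-np.array(d["R"]).T@d["t"]
    return o+r*((z-o[2])/r[:,2])[:,None]
def hull_centre(d,mask,discs,x0):
    """fit (x,y) of a solid of stacked discs [(z,r)] so that its silhouette has the mask's outline"""
    m=mask.astype(np.uint8); n,l,st,_=cv2.connectedComponentsWithStats(m)
    m=(l==1+np.argmax(st[1:,4])).astype(np.uint8)
    a=np.linspace(0,2*np.pi,72,endpoint=False)
    P=np.concatenate([np.c_[r*np.cos(a),r*np.sin(a),0*a+z] for z,r in discs])
    pts=max(cv2.findContours(m,cv2.RETR_EXTERNAL,cv2.CHAIN_APPROX_NONE)[0],key=len)
    h=cv2.convexHull(pts)[:,0].astype(float)
    a2=np.linspace(0,2*np.pi,36,endpoint=False); U=np.c_[np.cos(a2),np.sin(a2)]
    sup=(h@U.T).max(0)
    def f(p): 
        q=project(d,P+[p[0],p[1],0]); return (q@U.T).max(0)-sup-p[2]
    s=least_squares(f,[*x0,0.],loss="soft_l1",x_scale=[.01,.01,1])
    return s.x,np.sqrt(np.mean(s.fun**2)),m.sum()
PIECE=[(0,.021),(.005,.028),(.026,.028)]
E
python3 - <<'E'
from h import *
s=bot.read_state(); d=imaging.capture("wrist"); cv2.imwrite("pics/w0.png",d["frame"][:,:,::-1])
R=np.array(d["R"]); o=-R.T@d["t"]; Rt=np.array(s["tcp_rot"])
print("cam in tool",np.round(Rt.T@(o-s["position"]),4),"axes",np.round(Rt.T@R.T,3).tolist(),d["camera_matrix"].tolist() if hasattr(d["camera_matrix"],"tolist") else d["camera_matrix"],d["k1"])
for c in("top","side"):
  d=imaging.capture(c)
  for n,x0 in dict(pan=(.452,.287),sieve_blue=(.46,-.307),sieve_green=(.623,.289),sieve_red=(.447,-.148),stand_walnut=(.621,-.137)).items():
    r=finder.outline_of(c,n)
    discs=[(.012+z,q) for z,q in (PIECE if n!="stand_walnut" else [(0,.042),(.01,.042),(.024,.028)])]
    if r: print(c,n,round(r[0]["confidence"],2),*hull_centre(d,np.array(r[0]["pixels"]),discs,x0))
E
```

```text
cam in tool [ 0.0763  0.0004 -0.1453] axes [[-0.0, -0.96, -0.28], [1.0, -0.0, 0.0], [-0.0, -0.28, 0.96]] [[271.3664455843321, 0.0, 257.14687965797606], [0.0, 271.3664455843321, 191.62562344750953], [0.0, 0.0, 1.0]] -0.0342315502354319
top pan 0.84 [0.45253074 0.28245039 0.06000798] 0.19158248206956255 398
top sieve_blue 0.97 [ 0.46258678 -0.30496663 -0.39109886] 0.3668961427332146 430
top sieve_green 0.62 [0.62217959 0.28755218 0.2458018 ] 0.23542361175024226 371
top sieve_red 0.56 [ 0.44693798 -0.1475817   0.66589119] 0.30632390705683427 351
side sieve_blue 0.85 [ 0.46163858 -0.30523388  0.38035809] 0.41138314164491974 381
side sieve_green 0.88 [0.62126238 0.28795991 0.62870603] 0.3268340896276059 776
side sieve_red 0.87 [ 0.44616077 -0.14569427  0.55081549] 0.3594269742535304 474
side stand_walnut 0.97 [ 0.62393872 -0.14260043  1.07280179] 0.417384529734329 661
```

Call:
play_rows(motion=[[[-0.03, -0.019, 0.004, 0, 0, -2.29], [-0.06, -0.038, 0.008, 0, 0, -4.58], [-0.09, -0.056, 0.011, 0, 0, -6.87], [-0.12, -0.075, 0.015, 0, 0, -9.16], [-0.15, -0.094, 0.019, 0, 0, -11.45], [-0.18, -0.113, 0.023, 0, 0, -13.74], [-0.21, -0.131, 0.026, 0, 0, -16.03], [-0.24, -0.15, 0.03, 0, 0, -18.32]]])

```text
time_s: 2.42
position: [0.3782, 0.3743, 0.2097]
tcp_rot: [[-1.0, -0.002, 0.001], [-0.002, 1.0, 0.001], [-0.001, 0.001, -1.0]]
force: [0.4, 1.5, -0.9]
opening: 1.002
grasp_force: 0.0
```

Call:
play_rows(motion=[[[-0.012, -0.015, 0.015, 0, 0, 0], [-0.025, -0.031, 0.03, 0, 0, 0], [-0.038, -0.046, 0.045, 0, 0, 0], [-0.05, -0.061, 0.06, 0, 0, 0], [-0.063, -0.077, 0.075, 0, 0, 0], [-0.075, -0.092, 0.09, 0, 0, 0], [-0.075, -0.092, 0.09, 0, 0, 0], [-0.075, -0.092, 0.09, 0, 0, 0]]])

```text
time_s: 3.08
position: [0.4523, 0.2827, 0.1189]
tcp_rot: [[-1.0, 0.002, -0.002], [0.002, 1.0, -0.0], [0.002, -0.0, -1.0]]
force: [0.2, 0.6, -0.5]
opening: 0.998
grasp_force: 0.0
```

```bash
cat >> h.py <<'E'
def look(n,x0,z0=.012,pic=None,discs=None):
    s=bot.read_state(); print("t",s["time_s"],"tcp",np.round(s["position"],4),"x",np.round(np.array(s["tcp_rot"])[:,0],3),"F",np.round(s["force"],2),"grip",s["grasp_force"],"open",s["opening"])
    d=imaging.capture("wrist")
    if pic: cv2.imwrite(f"pics/{pic}.png",d["frame"][:,:,::-1])
    for r in finder.outline_of("wrist",n)[:2]:
        print(n,round(r["confidence"],2),*hull_centre(d,np.array(r["pixels"]),[(z0+z,q) for z,q in (discs or PIECE)],x0))
STAND=[(0,.042),(.01,.042),(.024,.028)]
E
python3 - <<'E'
from h import *
look("pan",(.452,.283),pic="w1")
E
```

```text
t 3.0833 tcp [0.4523 0.2827 0.1189] x [-1.     0.002  0.002] F [ 0.21  0.63 -0.5 ] grip 0.0 open 0.9981201213770758
pan 0.78 [ 0.45111029  0.28324735 -0.0474089 ] 0.4625276041790601 3296
```

View pics/w1.png

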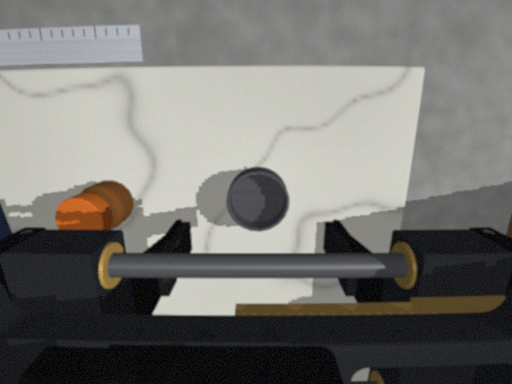

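The wrist view shows the pan at (258,200), centred between the open fingers. Descend, grip, and lift.

Call:
play_rows(motion=[[[0.001, 0.0, 0.02, 0, 0, 0], [0.001, 0.0, 0.045, 0, 0, 0], [0.001, 0.0, 0.065, 0, 0, 0], [0.001, 0.0, 0.077, 0, 0, 0], [0.001, 0.0, 0.082, 0, 0, 0], [0.001, 0.0, 0.083, 0, 0, 0], [0.001, 0.0, 0.083, 0, 0, 0]]])

```text
time_s: 3.77
position: [0.4512, 0.2842, 0.0372]
tcp_rot: [[-1.0, -0.001, 0.001], [-0.001, 1.0, 0.0], [-0.001, 0.0, -1.0]]
force: [-0.4, -0.4, 0.4]
opening: 1.0
grasp_force: 0.0
```

Call:
play_rows(motion=[[[0, 0, 0, 0, 0, 0], [0, 0, 0, 0, 0, 0], [0, 0, 0, 0, 0, 0], [0, 0, 0, 0, 0, 0], [0, 0, 0, 0, 0, 0], [0, 0, 0, 0, 0, 0], [0, 0, 0, 0, 0, 0], [0, 0, 0, 0, 0, 0]]], fingers=0.045)

```text
time_s: 4.43
position: [0.4513, 0.2835, 0.0368]
tcp_rot: [[-1.0, 0.0, 0.0], [0.0, 1.0, 0.0], [-0.0, 0.0, -1.0]]
force: [-0.5, -0.9, 2.4]
opening: 0.623
grasp_force: 30.0
```

Call:
play_rows(motion=[[[0, 0, -0.006, 0, 0, 0], [0, 0, -0.02, 0, 0, 0], [0, 0, -0.045, 0, 0, 0], [0, 0, -0.075, 0, 0, 0], [0, 0, -0.105, 0, 0, 0], [0, 0, -0.135, 0, 0, 0], [0, 0, -0.155, 0, 0, 0], [0, 0, -0.163, 0, 0, 0]]])

```text
time_s: 5.1
position: [0.4525, 0.284, 0.203]
tcp_rot: [[-1.0, -0.0, 0.006], [-0.0, 1.0, 0.002], [-0.006, 0.002, -1.0]]
force: [0.3, 0.1, -1.1]
opening: 0.627
grasp_force: 30.0
```

Call:
play_rows(motion=[[[-0.007, -0.013, 0, 0, 0, 0], [-0.02, -0.04, 0, 0, 0, 0], [-0.035, -0.07, 0, 0, 0, 0], [-0.05, -0.1, 0, 0, 0, 0], [-0.067, -0.13, 0, 0, 0, 0], [-0.083, -0.16, 0, 0, 0, 0], [-0.1, -0.19, 0, 0, 0, 0], [-0.115, -0.22, 0, 0, 0, 0]]])

```text
time_s: 5.77
position: [0.5661, 0.0618, 0.1985]
tcp_rot: [[-1.0, 0.0, -0.002], [0.0, 1.0, 0.0], [0.002, 0.0, -1.0]]
force: [1.1, 0.3, -0.6]
opening: 0.625
grasp_force: 30.0
```

Call:
play_rows(motion=[[[-0.017, -0.032, 0, 0, 0, 0], [-0.034, -0.064, 0, 0, 0, 0], [-0.051, -0.098, 0, 0, 0, 0], [-0.068, -0.13, 0, 0, 0, 0], [-0.085, -0.162, 0, 0, 0, 0], [-0.1, -0.19, 0, 0, 0, 0], [-0.106, -0.203, 0, 0, 0, 0], [-0.106, -0.203, 0, 0, 0, 0]]])

```text
time_s: 6.43
position: [0.6727, -0.1431, 0.198]
tcp_rot: [[-1.0, 0.004, -0.0], [0.004, 1.0, -0.001], [0.0, -0.001, -1.0]]
force: [0.2, -0.6, -0.2]
opening: 0.629
grasp_force: 30.0
```

Run:
```python
from h import *
look("stand_walnut",(.622,-.14),pic="w2",discs=STAND)
s=bot.read_state(); look("pan",s["position"][:2],z0=.2-.025)
```

```text
t 6.4333 tcp [ 0.6727 -0.1431  0.198 ] x [-1.     0.004  0.   ] F [ 0.23 -0.56 -0.18] grip 29.999600134324282 open 0.6294664997091449
stand_walnut 0.62 [ 0.62502203 -0.14140529  0.44613359] 0.4274167912112364 4041
t 6.5333 tcp [ 0.6707 -0.1387  0.1982] x [-1.     0.001  0.003] F [ 0.01  1.03 -0.73] grip 29.999871337786317 open 0.6262852564350727
pan 0.56 [ 0.66562605 -0.13831717  5.57288586] 6.90796467890294 4574
```

View pics/w2.png

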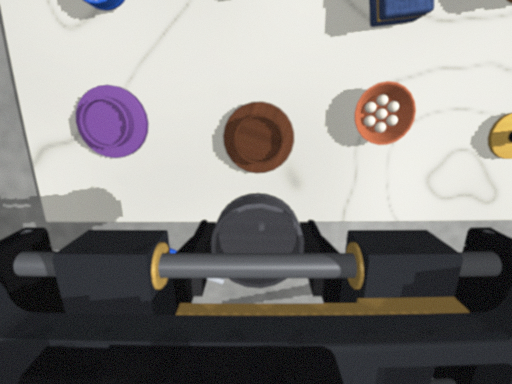

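The stand is at (259,137) and the held pan at (258,240), level in the jaws. I'll average a few settled measurements.

Run:
```python
from h import *
for i in range(4): look("stand_walnut",(.622,-.14),discs=STAND)
d=imaging.capture("wrist"); 
c=project(d,[[.6716,-.1399,.201]]); a=np.linspace(0,2*np.pi,60)
q=project(d,np.c_[.6716+.028*np.cos(a),-.1399+.028*np.sin(a),0*a+.201]); print("expected rim rows/cols",q.min(0),q.max(0))
m=np.array(finder.outline_of("wrist","pan")[0]["pixels"]); y,x=np.nonzero(m); print(x.min(),x.max(),y.min(),y.max())
```

```text
t 6.6333 tcp [ 0.6707 -0.1374  0.1988] x [-1.    -0.001  0.003] F [ 0.73  0.48 -0.07] grip 29.9999743985245 open 0.6251030351342403
stand_walnut 0.72 [ 0.62512149 -0.14130679  0.66453946] 0.21463217887064576 3945
t 6.7333 tcp [ 0.6712 -0.1374  0.1995] x [-1.    -0.002  0.001] F [ 0.27  0.62 -0.57] grip 29.99995942809619 open 0.6276648313928449
stand_walnut 0.65 [ 0.6249254  -0.14142517  0.3150923 ] 0.3850666760485972 4019
t 6.8333 tcp [ 0.6717 -0.1379  0.1998] x [-1.    -0.002  0.   ] F [ 0.08 -0.12 -0.47] grip 29.999846740392968 open 0.6285998841741736
stand_walnut 0.83 [ 0.62513567 -0.14127006  0.12982046] 0.28767009102901886 4059
t 6.9333 tcp [ 0.672  -0.1385  0.1998] x [-1.    -0.001 -0.   ] F [ 0.13  0.07 -0.43] grip 29.99994467245415 open 0.6262684938088395
stand_walnut 0.96 [ 0.62508367 -0.14131807  0.45013026] 0.329700216098969 3987
expected rim rows/cols [207.75940408 201.39938496] [302.85836569 287.12391542]
212 303 193 288
```

Call:
play_rows(motion=[[[0.01, 0, 0.01, 0, 0, 0], [0.025, -0.001, 0.03, 0, 0, 0], [0.038, -0.001, 0.055, 0, 0, 0], [0.045, -0.001, 0.08, 0, 0, 0], [0.047, -0.0014, 0.105, 0, 0, 0], [0.047, -0.0014, 0.122, 0, 0, 0], [0.047, -0.0014, 0.131, 0, 0, 0], [0.047, -0.0014, 0.134, 0, 0, 0]]])

```text
time_s: 7.8
position: [0.6242, -0.1408, 0.0638]
tcp_rot: [[-1.0, 0.0, -0.003], [0.0, 1.0, 0.001], [0.003, 0.001, -1.0]]
force: [0.6, -0.0, -0.6]
opening: 0.627
grasp_force: 30.0
```

Call:
play_rows(motion=[[[0, 0, 0, 0, 0, 0], [0, 0, 0, 0, 0, 0], [0, 0, 0, 0, 0, 0], [0, 0, 0, 0, 0, 0], [0, 0, 0, 0, 0, 0], [0, 0, 0, 0, 0, 0], [0, 0, 0, 0, 0, 0], [0, 0, 0, 0, 0, 0]]])

```text
time_s: 8.47
position: [0.6251, -0.141, 0.0658]
tcp_rot: [[-1.0, 0.0, 0.0], [0.0, 1.0, -0.0], [-0.0, -0.0, -1.0]]
force: [0.3, 0.0, 0.4]
opening: 0.622
grasp_force: 30.0
```

Call:
play_rows(motion=[[[0, 0, 0.002, 0, 0, 0], [0, 0, 0.004, 0, 0, 0], [0, 0, 0.006, 0, 0, 0], [0, 0, 0.007, 0, 0, 0], [0, 0, 0.008, 0, 0, 0], [0, 0, 0.009, 0, 0, 0], [0, 0, 0.0095, 0, 0, 0], [0, 0, 0.01, 0, 0, 0]]])

```text
time_s: 9.13
position: [0.625, -0.1409, 0.0558]
tcp_rot: [[-1.0, -0.0, -0.0], [-0.0, 1.0, 0.0], [0.0, 0.0, -1.0]]
force: [-1.7, 1.1, 3.9]
opening: 0.622
grasp_force: 30.0
```

Run:
```python
from h import *
for i in range(3): look("pan",(.625,-.141),z0=.031)
for c in ("side","top"):
    d=imaging.capture(c); f=d["frame"]; p=project(d,[[.625,-.141,.04]])[0].astype(int)
    cr=f[p[1]-45:p[1]+45,p[0]-60:p[0]+60]; cv2.imwrite(f"pics/{c}1.png",cv2.resize(cr,None,fx=5,fy=5,interpolation=cv2.INTER_CUBIC)[:,:,::-1])
```

```text
t 9.1333 tcp [ 0.625  -0.1409  0.0558] x [-1. -0.  0.] F [-1.75  1.05  3.92] grip 30.00101205194369 open 0.6215693535085121
pan 0.56 [ 0.62059338 -0.14058642  5.27407691] 6.8026855000926405 4554
t 9.2333 tcp [ 0.625  -0.1409  0.0558] x [-1.  0.  0.] F [-0.2   0.29  2.13] grip 30.0003952748375 open 0.6259997344198573
pan 0.61 [ 0.62081233 -0.14076917  4.62277242] 6.867427880856248 4625
t 9.3333 tcp [ 0.625  -0.1409  0.0558] x [-1. -0.  0.] F [-0.32  0.43  1.97] grip 30.000267850700766 open 0.6253676233934405
pan 0.95 [ 0.62024628 -0.14062516  5.54860367] 6.620546937449373 4538
```

View pics/side1.png

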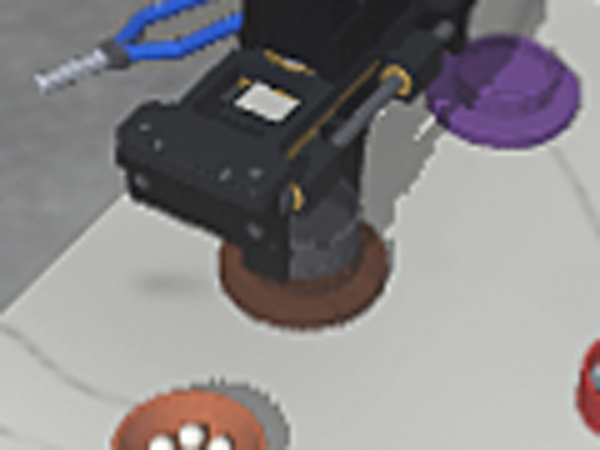

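The side crop shows the pan in the walnut neck at about (310,240). Force is about 2–4 N at the seating height, so release and check.

Call:
play_rows(motion=[[[0, 0, 0, 0, 0, 0], [0, 0, 0, 0, 0, 0], [0, 0, 0, 0, 0, 0], [0, 0, 0, 0, 0, 0], [0, 0, 0, 0, 0, 0], [0, 0, 0, 0, 0, 0]]], fingers=0.087)

```text
time_s: 10.03
position: [0.6251, -0.141, 0.0554]
tcp_rot: [[-1.0, 0.0, -0.0], [0.0, 1.0, 0.0], [0.0, 0.0, -1.0]]
force: [0.4, -0.5, -0.3]
opening: 0.961
grasp_force: 0.0
```

Call:
play_rows(motion=[[[0, 0, -0.005, 0, 0, 0], [0, 0, -0.02, 0, 0, 0], [0, 0, -0.04, 0, 0, 0], [0, 0, -0.065, 0, 0, 0], [0, 0, -0.085, 0, 0, 0], [0, 0, -0.1, 0, 0, 0], [0, 0, -0.104, 0, 0, 0], [0, 0, -0.104, 0, 0, 0]]])

```text
time_s: 10.7
position: [0.626, -0.1413, 0.1613]
tcp_rot: [[-1.0, -0.0, 0.003], [-0.0, 1.0, -0.001], [-0.003, -0.001, -1.0]]
force: [1.0, 0.8, 0.7]
opening: 1.001
grasp_force: 0.0
```

Run:
```python
from h import *
for i in range(3): look("pan",(.625,-.141),z0=.031,pic="w3" if i==0 else None)
d=imaging.capture("side"); r=finder.outline_of("side","pan"); 
for q in r[:2]: print("side",q["confidence"],hull_centre(d,np.array(q["pixels"]),[(.055-.019,.028),(.057,.028)],(.625,-.141)))
```

```text
t 10.7 tcp [ 0.626  -0.1413  0.1613] x [-1.    -0.    -0.003] F [1.02 0.81 0.67] grip 0.0 open 1.0014675168604215
pan 0.63 [ 0.6251946  -0.1403405   0.93326598] 0.371517635534211 2580
t 10.8 tcp [ 0.6245 -0.1407  0.1589] x [-1.     0.     0.001] F [-0.91  0.55 -0.32] grip 0.0 open 1.001317534407263
pan 0.84 [ 0.62502781 -0.14052838  0.77692493] 0.296797401873764 2647
pan 0.37 [  0.1817169    0.37395938 128.16981081] 77.14181163121891 4654
t 10.9 tcp [ 0.6242 -0.1406  0.1581] x [-1.     0.     0.003] F [-0.18  0.69 -0.64] grip 0.0 open 0.9967335149419989
pan 0.73 [ 0.62511252 -0.14029311  0.42472593] 0.3915578592772891 2707
side 0.62 (array([ 0.62393674, -0.13906911,  0.38548381]), np.float64(0.21515404786899553), np.uint64(432))
```

View pics/w3.png

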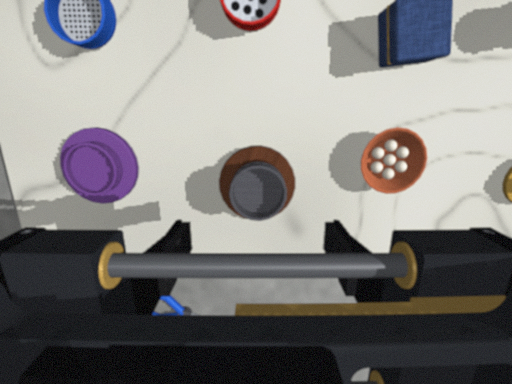

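Pan seated at (259,190) in the stand, centred at (.625,-.1405). Blue sieve next.

Call:
play_rows(motion=[[[0.015, -0.015, 0, 0, 0, 0], [0.04, -0.04, 0, 0, 0, 0], [0.065, -0.065, 0, 0, 0, 0], [0.09, -0.09, 0.01, 0, 0, 0], [0.115, -0.115, 0.02, 0, 0, 0], [0.14, -0.14, 0.03, 0, 0, 0], [0.157, -0.158, 0.038, 0, 0, 0], [0.163, -0.164, 0.04, 0, 0, 0]]])

```text
time_s: 11.77
position: [0.4592, -0.3069, 0.1181]
tcp_rot: [[-1.0, 0.004, -0.003], [0.004, 1.0, 0.002], [0.003, 0.002, -1.0]]
force: [1.2, 0.1, 0.3]
opening: 1.0
grasp_force: 0.0
```

Call:
play_rows(motion=[[[0, 0, 0, 0, 0, 0], [0, 0, 0, 0, 0, 0], [0, 0, 0, 0, 0, 0], [0, 0, 0, 0, 0, 0], [0, 0, 0, 0, 0, 0], [0, 0, 0, 0, 0, 0]]])

```text
time_s: 12.27
position: [0.463, -0.3042, 0.1199]
tcp_rot: [[-1.0, -0.002, 0.001], [-0.002, 1.0, -0.0], [-0.001, -0.0, -1.0]]
force: [-0.4, -0.4, 0.9]
opening: 1.003
grasp_force: 0.0
```

Run:
```python
from h import *
for i in range(3): look("sieve_blue",(.4615,-.305))
```

```text
t 12.2667 tcp [ 0.463  -0.3042  0.1199] x [-1.    -0.002 -0.001] F [-0.37 -0.44  0.94] grip 0.0 open 1.0033269817344244
sieve_blue 0.93 [ 0.46053484 -0.30381584  0.54407631] 0.23627790263054604 3161
t 12.3667 tcp [ 0.4626 -0.3044  0.1198] x [-1.    -0.001 -0.   ] F [ 0.28  0.29 -0.58] grip 0.0 open 0.9981692757515764
sieve_blue 0.66 [ 0.46050673 -0.30370362  0.55762031] 0.22994427823925656 3161
sieve_blue 0.18 [ 0.44692615 -0.14823338  0.95807328] 0.346304041136168 3545
t 12.4667 tcp [ 0.4624 -0.3047  0.1197] x [-1.    -0.001 -0.   ] F [ 0.96 -0.42 -1.1 ] grip 0.0 open 0.9999167449986179
sieve_blue 0.88 [ 0.46054435 -0.30363206  0.38294467] 0.45198488878894527 3197
```

Call:
play_rows(motion=[[[0.0015, 0.0012, 0.02, 0, 0, 0], [0.0015, 0.0012, 0.045, 0, 0, 0], [0.0015, 0.0012, 0.065, 0, 0, 0], [0.0015, 0.0012, 0.077, 0, 0, 0], [0.0015, 0.0012, 0.082, 0, 0, 0], [0.0015, 0.0012, 0.083, 0, 0, 0], [0.0015, 0.0012, 0.083, 0, 0, 0]]])

```text
time_s: 13.15
position: [0.4608, -0.304, 0.0367]
tcp_rot: [[-1.0, 0.0, 0.0], [0.0, 1.0, -0.0], [-0.0, -0.0, -1.0]]
force: [0.2, -0.5, 0.7]
opening: 1.0
grasp_force: 0.0
```

Call:
play_rows(motion=[[[0, 0, 0, 0, 0, 0], [0, 0, 0, 0, 0, 0], [0, 0, 0, 0, 0, 0], [0, 0, 0, 0, 0, 0], [0, 0, 0, 0, 0, 0], [0, 0, 0, 0, 0, 0], [0, 0, 0, 0, 0, 0], [0, 0, 0, 0, 0, 0]]], fingers=0.045)

```text
time_s: 13.82
position: [0.4607, -0.3038, 0.0368]
tcp_rot: [[-1.0, 0.0, 0.0], [0.0, 1.0, -0.0], [-0.0, -0.0, -1.0]]
force: [-0.1, 1.0, 3.0]
opening: 0.627
grasp_force: 30.0
```

Call:
play_rows(motion=[[[0, 0, -0.006, 0, 0, 0], [0, 0, -0.02, 0, 0, 0], [0, 0, -0.045, 0, 0, 0], [0, 0, -0.075, 0, 0, 0], [0, 0, -0.105, 0, 0, 0], [0, 0, -0.13, 0, 0, 0], [0, 0, -0.145, 0, 0, 0], [0, 0, -0.15, 0, 0, 0]]])

```text
time_s: 14.48
position: [0.4616, -0.3047, 0.1896]
tcp_rot: [[-1.0, -0.0, 0.004], [-0.0, 1.0, -0.004], [-0.004, -0.004, -1.0]]
force: [0.1, -0.4, -1.3]
opening: 0.63
grasp_force: 30.0
```

Call:
play_rows(motion=[[[-0.015, 0.015, 0, 0, 0, 0], [-0.04, 0.04, 0, 0, 0, 0], [-0.065, 0.065, 0, 0, 0, 0], [-0.09, 0.09, 0, 0, 0, 0], [-0.115, 0.115, 0, 0, 0, 0], [-0.14, 0.139, 0, 0, 0, 0], [-0.158, 0.157, 0, 0, 0, 0], [-0.1646, 0.1633, 0, 0, 0, 0]]])

```text
time_s: 15.15
position: [0.6269, -0.137, 0.1852]
tcp_rot: [[-1.0, -0.003, -0.0], [-0.003, 1.0, 0.002], [0.0, 0.002, -1.0]]
force: [0.2, 0.2, -0.2]
opening: 0.629
grasp_force: 30.0
```

Call:
play_rows(motion=[[[0, 0, 0, 0, 0, 0], [0, 0, 0.01, 0, 0, 0], [0, 0, 0.03, 0, 0, 0], [0, 0, 0.055, 0, 0, 0], [0, 0, 0.08, 0, 0, 0], [0, 0, 0.093, 0, 0, 0], [0, 0, 0.099, 0, 0, 0], [0, 0, 0.1, 0, 0, 0]]])

```text
time_s: 15.82
position: [0.6235, -0.1412, 0.0848]
tcp_rot: [[-1.0, 0.002, -0.004], [0.002, 1.0, 0.001], [0.004, 0.001, -1.0]]
force: [0.1, -0.3, -0.8]
opening: 0.625
grasp_force: 30.0
```

Call:
play_rows(motion=[[[0, 0, 0, 0, 0, 0], [0, 0, 0, 0, 0, 0], [0, 0, 0, 0, 0, 0], [0, 0, 0, 0, 0, 0], [0, 0, 0, 0, 0, 0], [0, 0, 0, 0, 0, 0]]])

```text
time_s: 16.32
position: [0.6255, -0.1405, 0.0872]
tcp_rot: [[-1.0, -0.0, 0.001], [-0.0, 1.0, -0.0], [-0.001, -0.0, -1.0]]
force: [0.8, 0.6, -1.7]
opening: 0.632
grasp_force: 30.0
```

Call:
play_rows(motion=[[[0, 0, 0.002, 0, 0, 0], [0, 0, 0.004, 0, 0, 0], [0, 0, 0.006, 0, 0, 0], [0, 0, 0.007, 0, 0, 0], [0, 0, 0.008, 0, 0, 0], [0, 0, 0.009, 0, 0, 0], [0, 0, 0.0095, 0, 0, 0], [0, 0, 0.01, 0, 0, 0]]])

```text
time_s: 16.98
position: [0.6251, -0.1404, 0.0769]
tcp_rot: [[-1.0, -0.0, -0.0], [-0.0, 1.0, 0.0], [0.0, 0.0, -1.0]]
force: [-1.9, 0.9, 3.9]
opening: 0.625
grasp_force: 30.0
```

Call:
play_rows(motion=[[[0, 0, 0, 0, 0, 0], [0, 0, 0, 0, 0, 0], [0, 0, 0, 0, 0, 0], [0, 0, 0, 0, 0, 0], [0, 0, 0, 0, 0, 0], [0, 0, 0, 0, 0, 0]]], fingers=0.087)

```text
time_s: 17.48
position: [0.6252, -0.1405, 0.0765]
tcp_rot: [[-1.0, 0.0, 0.0], [0.0, 1.0, -0.0], [-0.0, -0.0, -1.0]]
force: [1.1, 0.4, -0.0]
opening: 0.966
grasp_force: 0.0
```

Call:
play_rows(motion=[[[0, 0, -0.005, 0, 0, 0], [0, 0, -0.02, 0, 0, 0], [0, 0, -0.04, 0, 0, 0], [0, 0, -0.065, 0, 0, 0], [0, 0, -0.085, 0, 0, 0], [0, 0, -0.1, 0, 0, 0], [0, 0, -0.103, 0, 0, 0], [0, 0, -0.103, 0, 0, 0]]])

```text
time_s: 18.15
position: [0.626, -0.1407, 0.1811]
tcp_rot: [[-1.0, 0.0, 0.003], [0.0, 1.0, -0.001], [-0.003, -0.001, -1.0]]
force: [0.3, -0.1, 0.4]
opening: 1.001
grasp_force: 0.0
```

Run:
```python
from h import *
for i in range(3): look("sieve_blue",(.625,-.141),z0=.052,pic="w4" if i==0 else None)
for c in ("side","top"):
  d=imaging.capture(c); r=finder.outline_of(c,"sieve_blue"); 
  for q in r[:2]: print(c,q["confidence"],hull_centre(d,np.array(q["pixels"]),[(.057,.028),(.078,.028)],(.625,-.141)))
```

```text
t 18.15 tcp [ 0.626  -0.1407  0.1811] x [-1.     0.    -0.003] F [ 0.3  -0.14  0.37] grip 0.0 open 1.0007015775633155
sieve_blue 0.77 [ 0.62526466 -0.14015718  0.65822867] 0.5226287032839677 2659
t 18.25 tcp [ 0.6245 -0.1402  0.1788] x [-1.     0.     0.001] F [-0.43 -0.65 -1.19] grip 0.0 open 1.0033401242643905
sieve_blue 0.8 [ 0.62472516 -0.13982773  0.83537402] 0.3098501179684247 2667
t 18.35 tcp [ 0.6243 -0.1401  0.1781] x [-1.     0.     0.003] F [-0.28  0.33  0.31] grip 0.0 open 0.9963912522638588
sieve_blue 0.64 [ 0.62493665 -0.1399518   0.11144128] 0.2956501709778603 2809
side 0.8 (array([ 0.62495174, -0.13958272,  0.66447451]), np.float64(0.2212115298493261), np.uint64(428))
side 0.67 (array([ 0.60694009, -0.10582366,  3.99195837]), np.float64(1.8171924504280257), np.uint64(142))
```

View pics/w4.png

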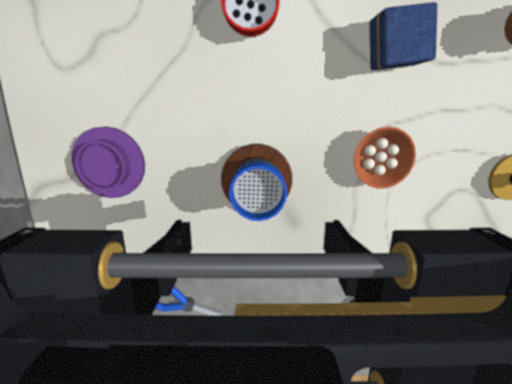

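Blue is seated, at (258,190) in the picture. Green next.

Call:
play_rows(motion=[[[0, 0.013, 0, 0, 0, 0], [0, 0.04, 0, 0, 0, 0], [0, 0.07, 0, 0, 0, 0], [0, 0.1, 0, 0, 0, 0], [0.001, 0.13, 0, 0, 0, 0], [0.001, 0.16, 0, 0, 0, 0], [0.002, 0.19, 0, 0, 0, 0], [0.002, 0.22, 0, 0, 0, 0]]])

```text
time_s: 19.32
position: [0.6224, 0.082, 0.1796]
tcp_rot: [[-1.0, -0.0, -0.0], [-0.0, 1.0, 0.0], [0.0, 0.0, -1.0]]
force: [0.2, 0.3, 0.1]
opening: 1.0
grasp_force: 0.0
```

Call:
play_rows(motion=[[[0, 0.03, 0.005, 0, 0, 0], [0, 0.06, 0.01, 0, 0, 0], [0, 0.09, 0.02, 0, 0, 0], [0, 0.12, 0.03, 0, 0, 0], [0.001, 0.15, 0.04, 0, 0, 0], [0.001, 0.18, 0.05, 0, 0, 0], [0.001, 0.2, 0.058, 0, 0, 0], [0.001, 0.2085, 0.06, 0, 0, 0]]])

```text
time_s: 19.98
position: [0.6201, 0.2919, 0.1179]
tcp_rot: [[-1.0, -0.003, -0.003], [-0.003, 1.0, 0.001], [0.003, 0.001, -1.0]]
force: [0.7, 0.7, -0.2]
opening: 1.002
grasp_force: 0.0
```

Call:
play_rows(motion=[[[0, 0, 0, 0, 0, 0], [0, 0, 0, 0, 0, 0], [0, 0, 0, 0, 0, 0], [0, 0, 0, 0, 0, 0], [0, 0, 0, 0, 0, 0], [0, 0, 0, 0, 0, 0]]])

```text
time_s: 20.48
position: [0.6227, 0.2869, 0.1201]
tcp_rot: [[-1.0, 0.002, 0.001], [0.002, 1.0, 0.0], [-0.001, 0.0, -1.0]]
force: [0.8, 0.1, 0.3]
opening: 0.999
grasp_force: 0.0
```

Run:
```python
from h import *
for i in range(3): look("sieve_green",(.622,.288))
```

```text
t 20.4833 tcp [0.6227 0.2869 0.1201] x [-1.     0.002 -0.001] F [0.81 0.1  0.33] grip 0.0 open 0.9987468587335956
sieve_green 0.58 [0.62143986 0.28866803 0.81980043] 0.29130696870496464 3097
t 20.5833 tcp [0.6226 0.2873 0.1199] x [-1.     0.001 -0.   ] F [0.86 0.39 0.45] grip 0.0 open 0.9999192724990236
sieve_green 0.61 [0.6213191  0.28825295 0.81971306] 0.2829534038011459 3100
t 20.6833 tcp [0.6224 0.2876 0.1197] x [-1.     0.001 -0.   ] F [0.51 0.28 0.02] grip 0.0 open 1.0012841636873275
sieve_green 0.81 [0.62161556 0.28856935 0.42586631] 0.23101448247318376 3186
sieve_green 0.57 [ 0.4642033   0.13793652 10.56133942] 10.674145529843033 1775
```

Call:
play_rows(motion=[[[0.0006, 0.0004, 0.02, 0, 0, 0], [0.0006, 0.0004, 0.045, 0, 0, 0], [0.0006, 0.0004, 0.065, 0, 0, 0], [0.0006, 0.0004, 0.077, 0, 0, 0], [0.0006, 0.0004, 0.082, 0, 0, 0], [0.0006, 0.0004, 0.083, 0, 0, 0], [0.0006, 0.0004, 0.083, 0, 0, 0]]])

```text
time_s: 21.37
position: [0.6221, 0.2886, 0.0369]
tcp_rot: [[-1.0, -0.0, 0.001], [-0.0, 1.0, 0.0], [-0.001, 0.0, -1.0]]
force: [-0.3, 0.1, 0.5]
opening: 0.997
grasp_force: 0.0
```

Call:
play_rows(motion=[[[0, 0, 0, 0, 0, 0], [0, 0, 0, 0, 0, 0], [0, 0, 0, 0, 0, 0], [0, 0, 0, 0, 0, 0], [0, 0, 0, 0, 0, 0], [0, 0, 0, 0, 0, 0], [0, 0, 0, 0, 0, 0], [0, 0, 0, 0, 0, 0]]], fingers=0.045)

```text
time_s: 22.03
position: [0.6218, 0.2885, 0.0369]
tcp_rot: [[-1.0, -0.0, 0.0], [-0.0, 1.0, 0.0], [-0.0, 0.0, -1.0]]
force: [-1.1, -0.6, 1.9]
opening: 0.623
grasp_force: 30.0
```

Call:
play_rows(motion=[[[0, 0, -0.006, 0, 0, 0], [0, 0, -0.02, 0, 0, 0], [0, 0, -0.045, 0, 0, 0], [0, 0, -0.075, 0, 0, 0], [0, 0, -0.105, 0, 0, 0], [0, 0, -0.135, 0, 0, 0], [0, 0, -0.155, 0, 0, 0], [0, 0, -0.161, 0, 0, 0]]])

```text
time_s: 22.7
position: [0.6239, 0.2892, 0.2034]
tcp_rot: [[-1.0, -0.0, 0.009], [-0.0, 1.0, 0.003], [-0.009, 0.003, -1.0]]
force: [1.0, 0.4, -1.0]
opening: 0.63
grasp_force: 30.0
```

Call:
play_rows(motion=[[[0, -0.013, 0, 0, 0, 0], [0, -0.04, 0, 0, 0, 0], [0, -0.07, 0, 0, 0, 0], [0, -0.1, 0, 0, 0, 0], [-0.001, -0.13, 0, 0, 0, 0], [-0.001, -0.16, 0, 0, 0, 0], [-0.002, -0.19, 0, 0, 0, 0], [-0.002, -0.22, 0, 0, 0, 0]]])

```text
time_s: 23.37
position: [0.6217, 0.0661, 0.1953]
tcp_rot: [[-1.0, 0.0, -0.005], [0.0, 1.0, -0.0], [0.005, -0.0, -1.0]]
force: [0.3, -0.3, -1.4]
opening: 0.627
grasp_force: 30.0
```

Call:
play_rows(motion=[[[0, -0.03, 0, 0, 0, 0], [0, -0.06, 0, 0, 0, 0], [0, -0.09, 0, 0, 0, 0], [0, -0.12, 0, 0, 0, 0], [-0.001, -0.15, 0, 0, 0, 0], [-0.001, -0.18, 0, 0, 0, 0], [-0.0017, -0.2, 0, 0, 0, 0], [-0.0017, -0.2086, 0, 0, 0, 0]]])

```text
time_s: 24.03
position: [0.6236, -0.1439, 0.1955]
tcp_rot: [[-1.0, 0.004, -0.003], [0.004, 1.0, -0.0], [0.003, -0.0, -1.0]]
force: [0.0, -0.6, -1.0]
opening: 0.627
grasp_force: 30.0
```

Call:
play_rows(motion=[[[0, 0, 0, 0, 0, 0], [0, 0, 0.01, 0, 0, 0], [0, 0, 0.03, 0, 0, 0], [0, 0, 0.05, 0, 0, 0], [0, 0, 0.07, 0, 0, 0], [0, 0, 0.083, 0, 0, 0], [0, 0, 0.089, 0, 0, 0], [0, 0, 0.09, 0, 0, 0]]])

```text
time_s: 24.7
position: [0.6237, -0.1378, 0.1052]
tcp_rot: [[-1.0, -0.002, -0.005], [-0.002, 1.0, 0.002], [0.004, 0.002, -1.0]]
force: [-0.8, -0.1, 0.2]
opening: 0.632
grasp_force: 30.0
```

Call:
play_rows(motion=[[[0, 0, 0, 0, 0, 0], [0, 0, 0, 0, 0, 0], [0, 0, 0, 0, 0, 0], [0, 0, 0, 0, 0, 0], [0, 0, 0, 0, 0, 0], [0, 0, 0, 0, 0, 0], [0, 0, 0, 0, 0, 0], [0, 0, 0, 0, 0, 0]]])

```text
time_s: 25.37
position: [0.6253, -0.1403, 0.1077]
tcp_rot: [[-1.0, 0.0, 0.0], [0.0, 1.0, -0.0], [-0.0, -0.0, -1.0]]
force: [0.1, 0.4, -0.8]
opening: 0.625
grasp_force: 30.0
```

Call:
play_rows(motion=[[[0, 0, 0.002, 0, 0, 0], [0, 0, 0.004, 0, 0, 0], [0, 0, 0.006, 0, 0, 0], [0, 0, 0.007, 0, 0, 0], [0, 0, 0.008, 0, 0, 0], [0, 0, 0.009, 0, 0, 0], [0, 0, 0.0095, 0, 0, 0], [0, 0, 0.01, 0, 0, 0]]])

```text
time_s: 26.03
position: [0.6252, -0.1401, 0.0978]
tcp_rot: [[-1.0, -0.0, -0.0], [-0.0, 1.0, 0.0], [0.0, 0.0, -1.0]]
force: [-1.3, 1.1, 4.9]
opening: 0.624
grasp_force: 30.0
```

Call:
play_rows(motion=[[[0, 0, 0, 0, 0, 0], [0, 0, 0, 0, 0, 0], [0, 0, 0, 0, 0, 0], [0, 0, 0, 0, 0, 0], [0, 0, 0, 0, 0, 0], [0, 0, 0, 0, 0, 0]]], fingers=0.087)

```text
time_s: 26.53
position: [0.6253, -0.1401, 0.0975]
tcp_rot: [[-1.0, 0.0, 0.0], [0.0, 1.0, -0.0], [-0.0, -0.0, -1.0]]
force: [0.0, 0.7, -0.6]
opening: 0.961
grasp_force: 0.0
```

Call:
play_rows(motion=[[[0, 0, -0.005, 0, 0, 0], [0, 0, -0.02, 0, 0, 0], [0, 0, -0.04, 0, 0, 0], [0, 0, -0.065, 0, 0, 0], [0, 0, -0.085, 0, 0, 0], [0, 0, -0.1, 0, 0, 0], [0, 0, -0.102, 0, 0, 0], [0, 0, -0.102, 0, 0, 0]]])

```text
time_s: 27.2
position: [0.6259, -0.1404, 0.201]
tcp_rot: [[-1.0, -0.0, 0.003], [-0.0, 1.0, -0.001], [-0.003, -0.001, -1.0]]
force: [0.2, -0.3, -0.5]
opening: 1.003
grasp_force: 0.0
```

Run:
```python
from h import *
for i in range(3): look("sieve_green",(.625,-.141),z0=.073,pic="w5" if i==0 else None)
d=imaging.capture("side"); r=finder.outline_of("side","sieve_green"); 
for q in r[:2]: print("side",q["confidence"],hull_centre(d,np.array(q["pixels"]),[(.078,.028),(.099,.028)],(.625,-.141)))
```

```text
t 27.2 tcp [ 0.6259 -0.1404  0.201 ] x [-1.    -0.    -0.003] F [ 0.16 -0.34 -0.54] grip 0.0 open 1.0032940071840626
sieve_green 0.91 [ 0.62478145 -0.13978037  0.75913149] 0.38032786207471164 2663
t 27.3 tcp [ 0.6246 -0.1399  0.1987] x [-1.     0.     0.002] F [0.08 0.62 0.17] grip 0.0 open 0.9975366567691832
sieve_green 0.96 [ 0.62501514 -0.13964389  0.22276797] 0.34279629056656197 2784
t 27.4 tcp [ 0.6244 -0.1398  0.198 ] x [-1.     0.     0.003] F [-0.08 -0.04 -0.72] grip 0.0 open 0.9990751889862163
sieve_green 0.96 [ 0.62505804 -0.13980163  0.47990986] 0.31891149966857524 2759
sieve_green 0.39 [ 0.59246997 -0.27513433 -1.30693501] 1.502283995782099 3665
side 0.66 (array([ 0.60554506, -0.10852757,  3.50179627]), np.float64(1.9351496895223987), np.uint64(141))
side 0.62 (array([ 0.62484818, -0.13962378,  0.0933398 ]), np.float64(0.29543205570422465), np.uint64(479))
```

View pics/w5.png

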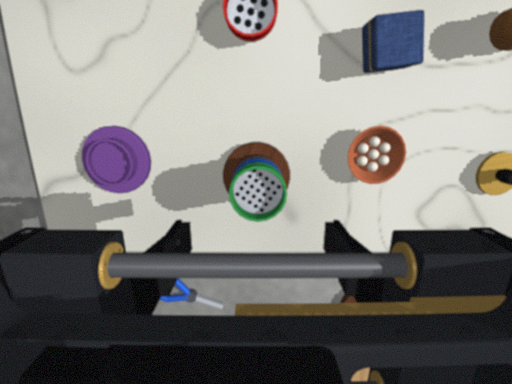

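Green is seated, at (258,190). Red next.

Call:
play_rows(motion=[[[0.015, 0, 0, 0, 0, 0], [0.04, -0.001, 0, 0, 0, 0], [0.07, -0.003, 0, 0, 0, 0], [0.1, -0.004, 0.015, 0, 0, 0], [0.13, -0.005, 0.035, 0, 0, 0], [0.155, -0.006, 0.055, 0, 0, 0], [0.172, -0.007, 0.072, 0, 0, 0], [0.178, -0.007, 0.08, 0, 0, 0]]])

```text
time_s: 28.27
position: [0.4429, -0.1457, 0.1178]
tcp_rot: [[-1.0, 0.001, -0.006], [0.001, 1.0, 0.004], [0.006, 0.004, -1.0]]
force: [-0.1, -0.3, 0.7]
opening: 0.998
grasp_force: 0.0
```

Call:
play_rows(motion=[[[0, 0, 0, 0, 0, 0], [0, 0, 0, 0, 0, 0], [0, 0, 0, 0, 0, 0], [0, 0, 0, 0, 0, 0], [0, 0, 0, 0, 0, 0], [0, 0, 0, 0, 0, 0]]])

```text
time_s: 28.77
position: [0.4482, -0.1473, 0.1201]
tcp_rot: [[-1.0, -0.001, 0.002], [-0.001, 1.0, -0.001], [-0.002, -0.001, -1.0]]
force: [-0.0, -0.2, -0.3]
opening: 1.0
grasp_force: 0.0
```

Run:
```python
from h import *
for i in range(3): look("sieve_red",(.447,-.147))
```

```text
t 28.7667 tcp [ 0.4482 -0.1473  0.1201] x [-1.    -0.001 -0.002] F [-0.04 -0.21 -0.32] grip 0.0 open 1.000146601976415
sieve_red 0.59 [ 0.44643708 -0.14740874  0.02190731] 0.31874610183573565 3260
t 28.8667 tcp [ 0.4478 -0.1472  0.1199] x [-1.    -0.    -0.001] F [0.15 0.13 0.03] grip 0.0 open 1.0024459868590996
t 28.9667 tcp [ 0.4475 -0.1471  0.1197] x [-1. -0. -0.] F [-0.09 -0.1  -0.25] grip 0.0 open 1.0003293203359354
sieve_red 0.66 [ 0.44648378 -0.14731779  0.76266391] 0.2516904170467901 3117
```

Call:
play_rows(motion=[[[0.0007, -0.0003, 0.02, 0, 0, 0], [0.0007, -0.0003, 0.045, 0, 0, 0], [0.0007, -0.0003, 0.065, 0, 0, 0], [0.0007, -0.0003, 0.077, 0, 0, 0], [0.0007, -0.0003, 0.082, 0, 0, 0], [0.0007, -0.0003, 0.083, 0, 0, 0], [0.0007, -0.0003, 0.083, 0, 0, 0]]])

```text
time_s: 29.65
position: [0.4467, -0.1475, 0.0366]
tcp_rot: [[-1.0, 0.0, -0.0], [0.0, 1.0, 0.0], [0.0, 0.0, -1.0]]
force: [1.3, -0.4, 0.3]
opening: 1.005
grasp_force: 0.0
```

Call:
play_rows(motion=[[[0, 0, 0, 0, 0, 0], [0, 0, 0, 0, 0, 0], [0, 0, 0, 0, 0, 0], [0, 0, 0, 0, 0, 0], [0, 0, 0, 0, 0, 0], [0, 0, 0, 0, 0, 0], [0, 0, 0, 0, 0, 0], [0, 0, 0, 0, 0, 0]]], fingers=0.045)

```text
time_s: 30.32
position: [0.4467, -0.1475, 0.0368]
tcp_rot: [[-1.0, 0.0, 0.0], [0.0, 1.0, -0.0], [-0.0, -0.0, -1.0]]
force: [0.1, -0.1, 3.5]
opening: 0.629
grasp_force: 30.0
```

Call:
play_rows(motion=[[[0, 0, -0.006, 0, 0, 0], [0, 0, -0.02, 0, 0, 0], [0, 0, -0.045, 0, 0, 0], [0, 0, -0.075, 0, 0, 0], [0, 0, -0.105, 0, 0, 0], [0, 0, -0.135, 0, 0, 0], [0, 0, -0.156, 0, 0, 0], [0, 0, -0.163, 0, 0, 0]]])

```text
time_s: 30.98
position: [0.4479, -0.1482, 0.2028]
tcp_rot: [[-1.0, -0.0, 0.005], [-0.0, 1.0, -0.003], [-0.005, -0.003, -1.0]]
force: [-0.3, -0.0, -0.8]
opening: 0.628
grasp_force: 30.0
```

Call:
play_rows(motion=[[[-0.012, 0.0005, 0, 0, 0, 0], [-0.037, 0.001, 0, 0, 0, 0], [-0.066, 0.003, 0, 0, 0, 0], [-0.095, 0.004, 0, 0, 0, 0], [-0.125, 0.005, 0, 0, 0, 0], [-0.152, 0.006, 0, 0, 0, 0], [-0.171, 0.007, 0, 0, 0, 0], [-0.1787, 0.0076, 0, 0, 0, 0]]])

```text
time_s: 31.65
position: [0.6274, -0.1396, 0.198]
tcp_rot: [[-1.0, -0.001, 0.0], [-0.001, 1.0, 0.0], [-0.0, 0.0, -1.0]]
force: [0.6, -0.4, -0.4]
opening: 0.629
grasp_force: 30.0
```

Call:
play_rows(motion=[[[0, 0, 0, 0, 0, 0], [0, 0, 0.005, 0, 0, 0], [0, 0, 0.018, 0, 0, 0], [0, 0, 0.035, 0, 0, 0], [0, 0, 0.053, 0, 0, 0], [0, 0, 0.065, 0, 0, 0], [0, 0, 0.07, 0, 0, 0], [0, 0, 0.071, 0, 0, 0]]])

```text
time_s: 32.32
position: [0.6235, -0.1396, 0.1271]
tcp_rot: [[-1.0, 0.001, -0.004], [0.001, 1.0, 0.001], [0.004, 0.001, -1.0]]
force: [-0.6, -0.7, -1.2]
opening: 0.63
grasp_force: 30.0
```

Call:
play_rows(motion=[[[0, 0, 0, 0, 0, 0], [0, 0, 0, 0, 0, 0], [0, 0, 0, 0, 0, 0], [0, 0, 0, 0, 0, 0], [0, 0, 0, 0, 0, 0], [0, 0, 0, 0, 0, 0], [0, 0, 0, 0, 0, 0], [0, 0, 0, 0, 0, 0]]])

```text
time_s: 32.98
position: [0.6253, -0.1398, 0.1287]
tcp_rot: [[-1.0, 0.0, 0.0], [0.0, 1.0, -0.0], [-0.0, -0.0, -1.0]]
force: [0.1, 0.8, -1.2]
opening: 0.627
grasp_force: 30.0
```

Call:
play_rows(motion=[[[0, 0, 0.002, 0, 0, 0], [0, 0, 0.004, 0, 0, 0], [0, 0, 0.006, 0, 0, 0], [0, 0, 0.007, 0, 0, 0], [0, 0, 0.008, 0, 0, 0], [0, 0, 0.009, 0, 0, 0], [0, 0, 0.0095, 0, 0, 0], [0, 0, 0.01, 0, 0, 0]]])

```text
time_s: 33.65
position: [0.6253, -0.1398, 0.1188]
tcp_rot: [[-1.0, 0.0, -0.0], [0.0, 1.0, 0.0], [0.0, 0.0, -1.0]]
force: [-0.7, 0.7, 3.2]
opening: 0.626
grasp_force: 30.0
```

Call:
play_rows(motion=[[[0, 0, 0, 0, 0, 0], [0, 0, 0, 0, 0, 0], [0, 0, 0, 0, 0, 0], [0, 0, 0, 0, 0, 0], [0, 0, 0, 0, 0, 0], [0, 0, 0, 0, 0, 0]]], fingers=0.087)

```text
time_s: 34.15
position: [0.6253, -0.1398, 0.1185]
tcp_rot: [[-1.0, 0.0, 0.0], [0.0, 1.0, 0.0], [-0.0, 0.0, -1.0]]
force: [-0.6, -0.6, -0.5]
opening: 0.962
grasp_force: 0.0
```

Call:
play_rows(motion=[[[0, 0, -0.005, 0, 0, 0], [0, 0, -0.02, 0, 0, 0], [0, 0, -0.04, 0, 0, 0], [0, 0, -0.065, 0, 0, 0], [0, 0, -0.085, 0, 0, 0], [0, 0, -0.1, 0, 0, 0], [0, 0, -0.101, 0, 0, 0], [0, 0, -0.101, 0, 0, 0]]])

```text
time_s: 34.82
position: [0.6258, -0.14, 0.2208]
tcp_rot: [[-1.0, -0.0, 0.002], [-0.0, 1.0, -0.001], [-0.002, -0.001, -1.0]]
force: [0.0, -0.3, 0.3]
opening: 0.995
grasp_force: 0.0
```

Run:
```python
from h import *
for i in range(3): look("sieve_red",(.625,-.140),z0=.094,pic="w6" if i==0 else None)
d=imaging.capture("side"); r=finder.outline_of("side","sieve_red"); 
for q in r[:2]: print("side",q["confidence"],hull_centre(d,np.array(q["pixels"]),[(.099,.028),(.120,.028)],(.625,-.141)))
r=finder.outline_of("side","cover"); 
for q in r[:2]: print("cover",q["confidence"],hull_centre(d,np.array(q["pixels"]),[(.012,.021),(.017,.028),(.023,.028),(.041,.009),(.029,.009),(.043,.006)],(.617,.163)))
```

```text
t 34.8167 tcp [ 0.6258 -0.14    0.2208] x [-1.    -0.    -0.002] F [ 0.02 -0.34  0.35] grip 0.0 open 0.9949347324321648
sieve_red 0.68 [ 0.62499001 -0.13917935  0.42628703] 0.3702618800828209 2749
t 34.9167 tcp [ 0.6245 -0.1395  0.2185] x [-1.     0.     0.002] F [1.38 0.64 0.8 ] grip 0.0 open 1.0023745940745366
sieve_red 0.93 [ 0.62499321 -0.13917781  0.95004284] 0.43612651479541426 2679
t 35.0167 tcp [ 0.6244 -0.1395  0.2179] x [-1.     0.     0.003] F [ 0.24 -0.09  0.24] grip 0.0 open 0.996490065236474
sieve_red 0.59 [ 0.6251458  -0.13921318  0.46951395] 0.23895561426856635 2785
side 0.93 (array([ 0.62315018, -0.1375776 ,  0.41940701]), np.float64(0.33496572801514435), np.uint64(469))
cover 0.87 (array([0.62112805, 0.16255083, 0.95515767]), np.float64(0.3586426124052479), np.uint64(485))
```

View pics/w6.png

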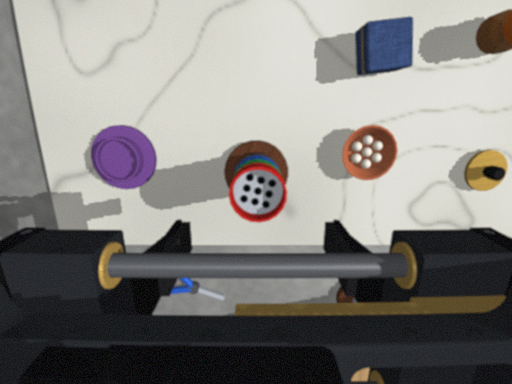

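Red is seated, at (258,190), and the cover shows at (488,171). Go to the cover.

Call:
play_rows(motion=[[[0, 0.013, 0, 0, 0, 0], [0, 0.04, 0, 0, 0, 0], [0.001, 0.07, 0, 0, 0, 0], [0.001, 0.1, 0, 0, 0, 0], [0.002, 0.13, 0, 0, 0, 0], [0.002, 0.16, 0, 0, 0, 0], [0.003, 0.19, 0.01, 0, 0, 0], [0.003, 0.22, 0.025, 0, 0, 0]]])

```text
time_s: 35.93
position: [0.6229, 0.0826, 0.196]
tcp_rot: [[-1.0, -0.0, 0.004], [-0.0, 1.0, 0.0], [-0.004, 0.0, -1.0]]
force: [0.4, 0.2, 0.9]
opening: 0.996
grasp_force: 0.0
```

Call:
play_rows(motion=[[[0.001, 0.03, 0.018, 0, 0, 0], [0.001, 0.057, 0.036, 0, 0, 0], [0.001, 0.076, 0.05, 0, 0, 0], [0.001, 0.083, 0.055, 0, 0, 0], [0.001, 0.083, 0.055, 0, 0, 0], [0.001, 0.083, 0.055, 0, 0, 0], [0.001, 0.083, 0.055, 0, 0, 0], [0.001, 0.083, 0.055, 0, 0, 0]]])

```text
time_s: 36.6
position: [0.6223, 0.1618, 0.1408]
tcp_rot: [[-1.0, 0.002, 0.002], [0.002, 1.0, -0.0], [-0.002, -0.0, -1.0]]
force: [0.1, -0.3, -0.0]
opening: 0.999
grasp_force: 0.0
```

Call:
play_rows(motion=[[[0, 0, 0, 0, 0, 0], [0, 0, 0, 0, 0, 0], [0, 0, 0, 0, 0, 0], [0, 0, 0, 0, 0, 0], [0, 0, 0, 0, 0, 0], [0, 0, 0, 0, 0, 0]]])

```text
time_s: 37.1
position: [0.6213, 0.1631, 0.1396]
tcp_rot: [[-1.0, 0.0, 0.0], [0.0, 1.0, -0.0], [-0.0, -0.0, -1.0]]
force: [-0.3, -1.2, -0.1]
opening: 0.997
grasp_force: 0.0
```

```bash
echo 'COVER=[(0,.021),(.005,.028),(.011,.028),(.017,.009),(.029,.009),(.031,.006)]' >> h.py
python3 - <<'E'
from h import *
for i in range(4): look("cover",(.62,.163),discs=COVER,pic="w7" if i==0 else None)
E
```

```text
t 37.1 tcp [0.6213 0.1631 0.1396] x [-1.  0. -0.] F [-0.3  -1.17 -0.12] grip 0.0 open 0.9970912932434057
cover 0.63 [0.62146687 0.1635972  1.0301339 ] 0.20233529093672528 2241
t 37.2 tcp [0.6213 0.1632 0.1395] x [-1.  0.  0.] F [0.31 0.42 0.8 ] grip 0.0 open 0.9945870450516768
cover 0.95 [0.62153741 0.16361077 0.7695568 ] 0.441283711170722 2278
t 37.3 tcp [0.6213 0.1632 0.1395] x [-1. -0.  0.] F [ 0.06 -0.44 -0.72] grip 0.0 open 1.0009683606604929
cover 0.98 [0.62139009 0.16387083 0.51952487] 0.3343886055114171 2320
t 37.4 tcp [0.6213 0.1632 0.1395] x [-1. -0.  0.] F [0.09 0.49 0.31] grip 0.0 open 0.9960532483712906
cover 0.9 [0.62165134 0.16409293 0.26920146] 0.3653043596803719 2362
```

View pics/w7.png

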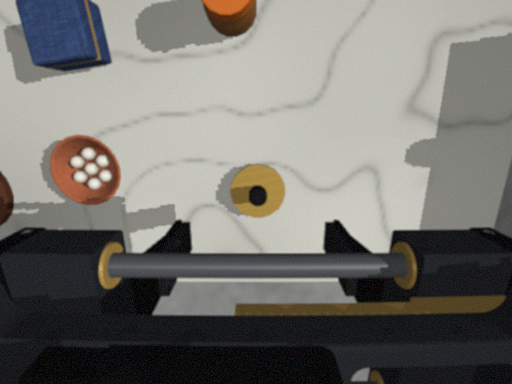

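Cover at (258,190) with its knob at (257,196), centred between the fingers. Grip the knob.

Call:
play_rows(motion=[[[0, 0.0006, 0.015, 0, 0, 0], [0, 0.0006, 0.04, 0, 0, 0], [0, 0.0006, 0.065, 0, 0, 0], [0, 0.0006, 0.083, 0, 0, 0], [0, 0.0006, 0.092, 0, 0, 0], [0, 0.0006, 0.096, 0, 0, 0], [0, 0.0006, 0.098, 0, 0, 0], [0, 0.0006, 0.098, 0, 0, 0]]], fingers=0.045)

```text
time_s: 38.17
position: [0.6219, 0.1638, 0.042]
tcp_rot: [[-1.0, 0.0, 0.001], [0.0, 1.0, 0.0], [-0.001, 0.0, -1.0]]
force: [-1.1, -0.6, 0.6]
opening: 0.544
grasp_force: 0.0
```

Call:
play_rows(motion=[[[0, 0, 0, 0, 0, 0], [0, 0, 0, 0, 0, 0], [0, 0, 0, 0, 0, 0], [0, 0, 0, 0, 0, 0], [0, 0, 0, 0, 0, 0], [0, 0, 0, 0, 0, 0], [0, 0, 0, 0, 0, 0], [0, 0, 0, 0, 0, 0]]], fingers=0.008)

```text
time_s: 38.83
position: [0.6215, 0.1638, 0.042]
tcp_rot: [[-1.0, 0.0, 0.001], [0.0, 1.0, 0.0], [-0.001, 0.0, -1.0]]
force: [-0.6, 0.5, 4.0]
opening: 0.193
grasp_force: 30.0
```

Call:
play_rows(motion=[[[0, 0, 0, 0, 0, 0], [0, 0, 0, 0, 0, 0], [0, 0, 0, 0, 0, 0], [0, 0, 0, 0, 0, 0], [0, 0, 0, 0, 0, 0], [0, 0, 0, 0, 0, 0], [0, 0, 0, 0, 0, 0], [0, 0, 0, 0, 0, 0]]])

```text
time_s: 39.5
position: [0.6215, 0.1638, 0.0419]
tcp_rot: [[-1.0, 0.0, 0.0], [0.0, 1.0, 0.0], [-0.0, 0.0, -1.0]]
force: [-0.8, 0.1, 5.0]
opening: 0.192
grasp_force: 30.0
```

Call:
play_rows(motion=[[[0, 0, -0.006, 0, 0, 0], [0, 0, -0.02, 0, 0, 0], [0, 0, -0.045, 0, 0, 0], [0, 0, -0.075, 0, 0, 0], [0, 0, -0.11, 0, 0, 0], [0, 0, -0.145, 0, 0, 0], [0, 0, -0.17, 0, 0, 0], [0, 0, -0.178, 0, 0, 0]]])

```text
time_s: 40.17
position: [0.6238, 0.1641, 0.2254]
tcp_rot: [[-1.0, -0.0, 0.01], [-0.0, 1.0, 0.001], [-0.01, 0.001, -1.0]]
force: [0.5, -0.1, -0.8]
opening: 0.198
grasp_force: 30.0
```

Call:
play_rows(motion=[[[0, -0.01, 0, 0, 0, 0], [0, -0.03, 0, 0, 0, 0], [0, -0.055, 0, 0, 0, 0], [-0.001, -0.08, 0, 0, 0, 0], [-0.001, -0.105, 0, 0, 0, 0], [-0.002, -0.13, 0, 0, 0, 0], [-0.002, -0.155, 0, 0, 0, 0], [-0.002, -0.18, 0, 0, 0, 0]]])

```text
time_s: 40.83
position: [0.6213, -0.0179, 0.2166]
tcp_rot: [[-1.0, 0.0, -0.006], [0.0, 1.0, 0.001], [0.006, 0.001, -1.0]]
force: [0.0, 0.0, -1.2]
opening: 0.194
grasp_force: 30.0
```

Call:
play_rows(motion=[[[0, -0.025, 0, 0, 0, 0], [0, -0.05, 0, 0, 0, 0], [-0.001, -0.075, 0, 0, 0, 0], [-0.001, -0.098, 0, 0, 0, 0], [-0.0017, -0.115, 0, 0, 0, 0], [-0.0017, -0.123, 0, 0, 0, 0], [-0.0017, -0.123, 0, 0, 0, 0], [-0.0017, -0.123, 0, 0, 0, 0]]])

```text
time_s: 41.5
position: [0.6243, -0.1388, 0.2185]
tcp_rot: [[-1.0, 0.001, -0.002], [0.001, 1.0, 0.002], [0.002, 0.002, -1.0]]
force: [-0.6, -0.6, -0.9]
opening: 0.19
grasp_force: 30.0
```

Call:
play_rows(motion=[[[0, 0, 0, 0, 0, 0], [0, 0, 0.005, 0, 0, 0], [0, 0, 0.016, 0, 0, 0], [0, 0, 0.032, 0, 0, 0], [0, 0, 0.048, 0, 0, 0], [0, 0, 0.059, 0, 0, 0], [0, 0, 0.064, 0, 0, 0], [0, 0, 0.065, 0, 0, 0]]])

```text
time_s: 42.17
position: [0.6241, -0.1384, 0.1528]
tcp_rot: [[-1.0, -0.001, -0.003], [-0.001, 1.0, 0.001], [0.003, 0.001, -1.0]]
force: [0.2, -0.9, -1.7]
opening: 0.193
grasp_force: 30.0
```

Call:
play_rows(motion=[[[0, 0, 0, 0, 0, 0], [0, 0, 0, 0, 0, 0], [0, 0, 0, 0, 0, 0], [0, 0, 0, 0, 0, 0], [0, 0, 0, 0, 0, 0], [0, 0, 0, 0, 0, 0], [0, 0, 0, 0, 0, 0], [0, 0, 0, 0, 0, 0]]])

```text
time_s: 42.83
position: [0.625, -0.1393, 0.1547]
tcp_rot: [[-1.0, 0.0, 0.0], [0.0, 1.0, -0.0], [-0.0, -0.0, -1.0]]
force: [-0.4, 0.4, -0.3]
opening: 0.191
grasp_force: 30.0
```

Run:
```python
from h import *
s=bot.read_state(); print(np.round(s["position"],4),s["opening"],s["grasp_force"])
d=imaging.capture("wrist"); w=d["frame"][100:340,110:410]
d=imaging.capture("side"); p=project(d,[[.625,-.139,.1]])[0].astype(int); f=d["frame"][max(0,p[1]-50):p[1]+70,p[0]-60:p[0]+60]
a=cv2.resize(w,(500,400)); b=cv2.resize(f,(300,300*f.shape[0]//f.shape[1])); im=np.zeros((400,800,3),np.uint8); im[:,:500]=a; im[:b.shape[0],500:]=b
cv2.imwrite("pics/c1.png",im[:,:,::-1])
```

```text
[ 0.625  -0.1393  0.1547] 0.19085522274093739 29.999762273854458
```

View pics/c1.png

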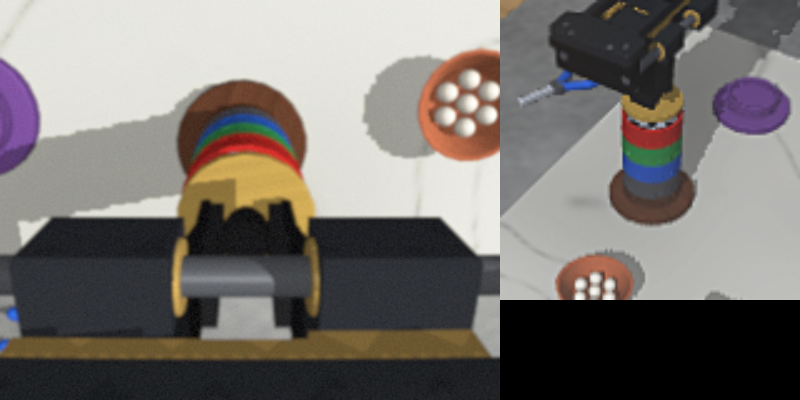

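The cover hangs level and centred over the red sieve: wrist panel (247,190), side panel (655,100). Lower it.

Call:
play_rows(motion=[[[0, 0, 0.002, 0, 0, 0], [0, 0, 0.004, 0, 0, 0], [0, 0, 0.006, 0, 0, 0], [0, 0, 0.007, 0, 0, 0], [0, 0, 0.008, 0, 0, 0], [0, 0, 0.009, 0, 0, 0], [0, 0, 0.0095, 0, 0, 0], [0, 0, 0.01, 0, 0, 0]]])

```text
time_s: 43.6
position: [0.6251, -0.1393, 0.1449]
tcp_rot: [[-1.0, 0.0, 0.0], [0.0, 1.0, -0.0], [-0.0, -0.0, -1.0]]
force: [-1.1, 0.2, 4.5]
opening: 0.191
grasp_force: 30.0
```

Call:
play_rows(motion=[[[0, 0, 0, 0, 0, 0], [0, 0, 0, 0, 0, 0], [0, 0, 0, 0, 0, 0], [0, 0, 0, 0, 0, 0], [0, 0, 0, 0, 0, 0], [0, 0, 0, 0, 0, 0], [0, 0, 0, 0, 0, 0], [0, 0, 0, 0, 0, 0]]], fingers=0.05)

```text
time_s: 44.27
position: [0.625, -0.1392, 0.1445]
tcp_rot: [[-1.0, 0.0, 0.0], [0.0, 1.0, 0.0], [-0.0, 0.0, -1.0]]
force: [0.7, -0.3, 0.1]
opening: 0.565
grasp_force: 0.0
```

Call:
play_rows(motion=[[[0, 0, -0.004, 0, 0, 0], [0, 0, -0.014, 0, 0, 0], [0, 0, -0.03, 0, 0, 0], [0, 0, -0.05, 0, 0, 0], [0, 0, -0.07, 0, 0, 0], [0, 0, -0.09, 0, 0, 0], [0, 0, -0.1, 0, 0, 0], [0, 0, -0.1, 0, 0, 0]]])

```text
time_s: 44.93
position: [0.6268, -0.1399, 0.2483]
tcp_rot: [[-1.0, -0.0, 0.007], [-0.0, 1.0, -0.003], [-0.007, -0.003, -1.0]]
force: [0.1, -0.2, -1.0]
opening: 0.57
grasp_force: 0.0
```

Run:
```python
from h import *
for i in range(2): look("cover",(.625,-.139),z0=.115,discs=COVER)
d=imaging.capture("wrist"); w=d["frame"][60:300,110:410]
d=imaging.capture("side"); p=project(d,[[.625,-.139,.1]])[0].astype(int); f=d["frame"][max(0,p[1]-50):p[1]+70,p[0]-60:p[0]+60]
for q in finder.outline_of("side","cover")[:1]: print("side",q["confidence"],hull_centre(d,np.array(q["pixels"]),[(.115+z,r) for z,r in COVER[1:]],(.625,-.139)))
for n in ("pearl_dish","bead_jar","ring_box"): print(n,[np.round(r["at"],3) for r in finder.recognise("side",n)[:1]])
a=cv2.resize(w,(400,320)); b=cv2.resize(f,(400,400*f.shape[0]//f.shape[1])); im=np.zeros((420,800,3),np.uint8); im[:320,:400]=a; im[:b.shape[0],400:]=b[:420]
cv2.imwrite("pics/c2.png",im[:,:,::-1])
```

```text
t 44.9333 tcp [ 0.6268 -0.1399  0.2483] x [-1.    -0.    -0.007] F [ 0.09 -0.24 -1.04] grip 0.0 open 0.5697594880486112
cover 0.65 [ 0.62473092 -0.13853756  0.55765714] 0.22367729294852187 2241
t 45.0333 tcp [ 0.6248 -0.1392  0.2447] x [-1.  0. -0.] F [-0.7  -0.39 -0.33] grip 0.0 open 0.5760640621920982
cover 0.61 [ 0.62512627 -0.13842775  0.52282066] 0.32438404861419834 2288
side 0.64 (array([ 0.6243894 , -0.13912037,  0.97691876]), np.float64(0.4136951933565377), np.uint64(324))
pearl_dish [array([ 0.601, -0.006,  0.028])]
bead_jar [array([0.455, 0.146, 0.065])]
ring_box [array([0.468, 0.014, 0.049])]
```

View pics/c2.png

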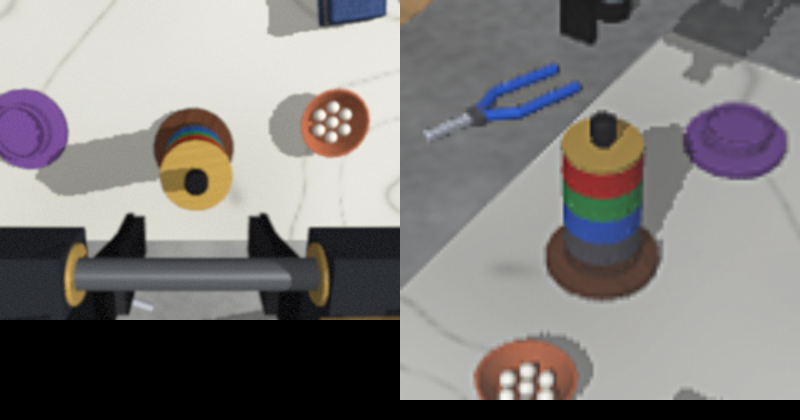

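The stack is complete and straight: the side panel shows pan, blue, green, red and cover from (603,245) up to (603,140). The cover is flat on the red rim and the bystanders haven't moved. Hand in.

```bash
python3 -c "
from rig import bot
print(bot.hand_in())"
```

```text
the job is handed in; nothing more can be done
None
```

The sieve set is built on the walnut stand (pan, blue, green, red, then cover) with every piece seated and released; the dish, jar and box were left in place, and I handed the job in at about 45 s.

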